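# Find the fixture's soft foot and press its shim flat

### The arm

A 7-joint arm with a two-finger parallel gripper is mounted at the origin on the work surface. World frame = base frame: x ahead of the robot, y to its left, z up, the work surface at z = 0. Lengths are in m, angles in rad, forces in N, time in s.
With the tool pointing down it reaches from about 0.4 to 0.875 m from the base axis. Payload 19.3 kg.
Tool frame: the origin (TCP) lies between the finger pads; the fingertips stand 17 mm ahead of it and the grasp point (between the pads) lies 2 mm behind it (bot.tips_ahead is the z of the fingertips in the tool frame, in m); z points along the fingers, y is the direction in which the jaws open and shut (so a half turn about z gives the same grasp; the last joint's range is limited). The gripper opens to 85 mm and grips with 20 to 120 N. Pads are 22 mm wide; open, the fingers measure 114 mm over their backs; the gripper's body (76 mm by 85 mm) begins 54 mm behind the grasp point. The pads swing forward as they close: fully open they stand 13 mm farther back than shut.
Start: joints at [1.097, 0.521, -0.036, 1.599, 0.021, 1.021, -0.113], TCP at [0.246, -0.575, 0.248] pointing down, gripper open.
Joint ranges: [-2.91, 2.91], [-0.3, 2.13], [-1.5, 1.42], [0.17, 2.43], [-1.26, 4.41], [0.16, 1.93], [-2.52, 2.52]. Speed limits (rad/s): [1.89, 1.89, 2.39, 2.39, 3.01, 3.01, 3.01].

### API

Orientations are given as [roll, pitch, yaw] about the fixed x, y, z axes, in that order (R = Rz(yaw) Ry(pitch) Rx(roll)).
In Python, from workcell import telemetry, cams, job, bot gives the robot as it stands.
- The arm moves only by the tool arm_command, never from a script. Its argument "deltas" is a list of rows, each a list of 7 numbers: the opening, from -1 (shut) to 1 (fully open), so that 0 is half open, then the shift along the tool's x, y, z normalised to -1 to 1, where 1 is 150 mm, then the turn, a rotation vector about the tool's x, y, z normalised to -1 to 1, where 1 is 45 degrees. In form: [[hand, tx, ty, tz, rx, ry, rz], ...]. A call has 1 to 8 rows; each row is the pose to reach, as a shift and turn from the pose commanded when the call began, along the tool's axes at that moment; what a row does not reach only later rows make up. A row lasts 1/8 s, in which the tool goes at most 62.5 mm and 10.7 degrees, less where a joint would pass 70% of its speed; a pose out of reach is approached as far as the arm can. A call with a number of a shift or a turn outside -1 to 1 is refused whole. A call with a gripper value outside its range is refused whole. The fingers move at their own pace and stop on an object; "newtons" is the grip in N (left out, the last holds). Time passes only in rows, so rows that repeat a pose let the fingers close. It gives the time, the measured TCP pose, the force and the opening at its end, in the units of the state.
- telemetry.observe(): the state, without advancing time (a new reading comes with each control period).
- cams.grab_frame(name): name is "side" or "top" or "wrist"; returns the picture (384x512x3 uint8, blue, green, red); there is no depth.
- cams.get_calibration(name): a dict with "fx", "fy", "cx", "cy" (pixels), "R" (3x3) and "t" (3): a world point X has camera coordinates R X + t. Camera axes: x right, y down, z forward; pixel columns grow to the right and rows downward; lengths in m; the calibration is good to about 2 mm. The wrist camera is an equidistant fisheye: a pixel r from the principal point sees the ray r / f radians off the axis. A picture is of the moment at which its call begins: read the wrist's pose just before it. get_calibration takes no time and is no camera call; for the wrist camera it gives the pose at the moment of the call.
- job.job_done(): hands the job in, once; it reports no verdict.
The state is a dict: "clock": time; "qpos": joint angles; "qd": joint speeds; "joint_efforts": joint torques, N m; "position": TCP position; "tool_rot": TCP orientation; "force": force on the tool from outside, world axes, zero at the start; "moment": the same for the moment, N m; "grip_width": finger opening in m.
Only numpy, scipy, OpenCV 4.12 (cv2) and the standard library are available. Lean on these libraries where they do the work, as an engineer would, in place of code of your own. Each camera call takes 0.05 s, during which the arm holds its last target.

### The job

The green indexing fixture rocks on one of its four corner feet. With the gripper shut, press down on the corners with the fingertips until you find the one that gives, then push that corner's red shim tab down until it lies flat, and move clear. Leave the other three tabs up, do not lift or shift the fixture, and leave the loose things around it where they are.

Things in the scene. Friction and masses are not known exactly. Their poses are not given: they have to be found in the camera images.
- setting_plate: Fixed dark steel plate 320 x 290 x 20 mm lying on the bench, origin at the centre of its underside. Its x axis is the job's 'forward' (roughly away from the robot, up to 0.35 rad askew), y to the left. On it stand four grey foot units at (+-65, +-90) mm from its centre, which carry the fixture.
- fixture_mid (a point): Centre of the green fixture's base plate (12 mm thick, underside 46 mm above the bench). The fixture (about 0.7 kg, loose, axes as the setting plate's) is a 180 x 90 mm plate with four ears, each 40 mm wide along x, reaching out to 110 mm either side; a grey and aluminium dial 84 mm across stands on its middle (top 74 mm above the bench), a small black handwheel on its far end.
- ear_near_left (a point): Aluminium spot 26 mm across on the top of the fixture's near left ear, right above its foot, at (-65, 90) mm from the fixture's centre, 58 mm above the bench at rest: the place to press this corner. Three of the four corners are firm; one, not always the same, sinks 5 mm under about 3 to 5 N and springs back when let go; a push of about 10 N shows it surely.
- ear_near_right (a point): Aluminium spot 26 mm across on the top of the fixture's near right ear, right above its foot, at (-65, -90) mm from the fixture's centre, 58 mm above the bench at rest: the place to press this corner. Three of the four corners are firm; one, not always the same, sinks 5 mm under about 3 to 5 N and springs back when let go; a push of about 10 N shows it surely.
- ear_far_left (a point): Aluminium spot 26 mm across on the top of the fixture's far left ear, right above its foot, at (65, 90) mm from the fixture's centre, 58 mm above the bench at rest: the place to press this corner. Three of the four corners are firm; one, not always the same, sinks 5 mm under about 3 to 5 N and springs back when let go; a push of about 10 N shows it surely.
- ear_far_right (a point): Aluminium spot 26 mm across on the top of the fixture's far right ear, right above its foot, at (65, -90) mm from the fixture's centre, 58 mm above the bench at rest: the place to press this corner. Three of the four corners are firm; one, not always the same, sinks 5 mm under about 3 to 5 N and springs back when let go; a push of about 10 N shows it surely.
- tab_near_left (a point): Middle of the top of the near left ear's red shim tab, 30 x 26 mm, about 63 mm from the ear's spot along the job's -x (the far ears' tabs stand in the gap between far and near ears). Up, the point is about 59 to 60 mm above the bench; flat, 47 mm and 4 mm farther to -x. Its hinge lies between tab and ear, 34 mm from the spot, 44 mm above the bench.
- shim_near_left (a joint): Angle of the near left ear's shim: 0 to 0.05 rad at the start (tab sloping up by about 0.4 rad), 0.42 rad pressed flat, level. About 5 N straight down on the tab swings it down; it stays where it is left. Flat, its inner end props the ear's underside.
- telltale_near_left (a joint): Travel (m) of a small tell-tale pin under the near left ear: about 0 at the start; if the ear has been pressed and has sunk, the pin stays pushed in by about as much (0.004 to 0.005 when it sank fully). Hidden from view.
- tab_near_right (a point): Middle of the top of the near right ear's red shim tab, 30 x 26 mm, about 63 mm from the ear's spot along the job's -x (the far ears' tabs stand in the gap between far and near ears). Up, the point is about 59 to 60 mm above the bench; flat, 47 mm and 4 mm farther to -x. Its hinge lies between tab and ear, 34 mm from the spot, 44 mm above the bench.
- shim_near_right (a joint): Angle of the near right ear's shim: 0 to 0.05 rad at the start (tab sloping up by about 0.4 rad), 0.42 rad pressed flat, level. About 5 N straight down on the tab swings it down; it stays where it is left. Flat, its inner end props the ear's underside.
- telltale_near_right (a joint): Travel (m) of a small tell-tale pin under the near right ear: about 0 at the start; if the ear has been pressed and has sunk, the pin stays pushed in by about as much (0.004 to 0.005 when it sank fully). Hidden from view.
- tab_far_left (a point): Middle of the top of the far left ear's red shim tab, 30 x 26 mm, about 63 mm from the ear's spot along the job's -x (the far ears' tabs stand in the gap between far and near ears). Up, the point is about 59 to 60 mm above the bench; flat, 47 mm and 4 mm farther to -x. Its hinge lies between tab and ear, 34 mm from the spot, 44 mm above the bench.
- shim_far_left (a joint): Angle of the far left ear's shim: 0 to 0.05 rad at the start (tab sloping up by about 0.4 rad), 0.42 rad pressed flat, level. About 5 N straight down on the tab swings it down; it stays where it is left. Flat, its inner end props the ear's underside.
- telltale_far_left (a joint): Travel (m) of a small tell-tale pin under the far left ear: about 0 at the start; if the ear has been pressed and has sunk, the pin stays pushed in by about as much (0.004 to 0.005 when it sank fully). Hidden from view.
- tab_far_right (a point): Middle of the top of the far right ear's red shim tab, 30 x 26 mm, about 63 mm from the ear's spot along the job's -x (the far ears' tabs stand in the gap between far and near ears). Up, the point is about 59 to 60 mm above the bench; flat, 47 mm and 4 mm farther to -x. Its hinge lies between tab and ear, 34 mm from the spot, 44 mm above the bench.
- shim_far_right (a joint): Angle of the far right ear's shim: 0 to 0.05 rad at the start (tab sloping up by about 0.4 rad), 0.42 rad pressed flat, level. About 5 N straight down on the tab swings it down; it stays where it is left. Flat, its inner end props the ear's underside.
- telltale_far_right (a joint): Travel (m) of a small tell-tale pin under the far right ear: about 0 at the start; if the ear has been pressed and has sunk, the pin stays pushed in by about as much (0.004 to 0.005 when it sank fully). Hidden from view.
- blank_mid (a point): Centre of a brass ring, 34 mm across and 10 mm high, lying loose on the fixture's dial: to be left there.
- oil_jar_mid (a point): Half-way up an amber jar, 44 mm across, 65 mm high, on the bench beside the work: to be left alone.
- driver: Yellow-handled screwdriver, 150 mm long, lying on the bench beside the work, origin under its middle: to be left alone.
- weight_mid (a point): Half-way up a knobbed brass weight, 40 mm across, 50 mm high, on the bench beside the work: to be left alone.

How it is judged:
By the outcome, as a careful person would: the job done as asked, in the order asked, and still so for the second after the job is handed in, with the robot touching nothing.
It also fails if it takes over 61 s, if anything falls off the work surface, if the arm or the gripper's body presses on something with over 40 N, if the wrist force passes 120 N, or if a joint passes its speed limit or range.

## Working session

There is one attempt and no reset: what is moved stays moved. The work goes in short steps, Python scripts to look and compute and a tool call to move; the robot and the scene stay as the last step left them, time stands still between calls to the robot, and variables do not carry over. Pictures are saved under pics/ and viewed, and the job is handed in when it is done.

Besides the shell and the picture viewer there is one more tool, called after "Request:" by a JSON object that holds its "name" and its "arguments". arm_command: Moves the arm, as the interface text tells. Its arguments: {"type":"object","properties":{"deltas":{"type":"array","items":{"type":"array","items":{"type":"number"}}},"newtons":{"type":"number"}},"required":["deltas"]}

```bash
mkdir -p pics; ls; python3 - <<'E'
from workcell import telemetry,cams,job,bot
import cv2
print(telemetry.observe()); print(bot.tips_ahead)
for n in("top","side"):
    print(n,cams.get_calibration(n)); cv2.imwrite(f"pics/{n}0.png",cams.grab_frame(n))
E
```

```text
pics
{'clock': 0.0, 'qpos': array([ 1.09680085,  0.522015  , -0.03633125,  1.59996492,  0.02119845,
        1.02111999, -0.11280705]), 'qd': array([-8.33823370e-04, -1.08292985e-03,  4.39376074e-05, -7.42221795e-04,
        2.78802852e-06, -1.73822576e-03, -7.00148254e-04]), 'joint_efforts': array([ 3.17082944e-03, -9.27114415e+01,  1.98156394e+00, -3.69931233e+01,
        1.80229062e-02,  8.19846347e-03,  6.10249140e-05]), 'position': array([ 0.24542037, -0.57446735,  0.2477405 ]), 'tool_rot': array([-3.14047295e+00,  7.67399967e-05,  4.03780249e-01]), 'force': array([ 0.29945998,  1.57834283, -0.07616605]), 'moment': array([ 0.0136256 ,  0.02764532, -0.0022485 ]), 'grip_width': 0.08486480254110923}
0.017
top {'fx': 378.6230798179548, 'fy': 378.6230798179548, 'cx': 252.39366676418004, 'cy': 185.94222808202397, 'R': array([[ 0.02422802, -0.9995887 ,  0.01534373],
       [-0.98905097, -0.02620188, -0.14522961],
       [ 0.14557191, -0.0116571 , -0.989279  ]]), 't': array([0.03755032, 0.59619365, 0.68427989])}
side {'fx': 404.4300648420135, 'fy': 404.4300648420135, 'cx': 251.67708688912126, 'cy': 190.23414286251582, 'R': array([[-0.96901805, -0.24660088,  0.01385748],
       [-0.18400011,  0.68332459, -0.70654898],
       [ 0.16476644, -0.68720849, -0.70752845]]), 't': array([0.58483345, 0.13253883, 0.80719563])}
```

View pics/top0.png

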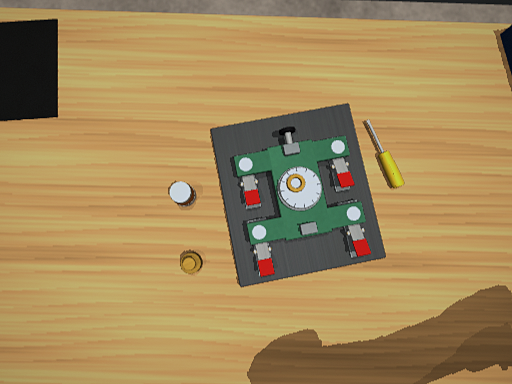

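View pics/side0.png

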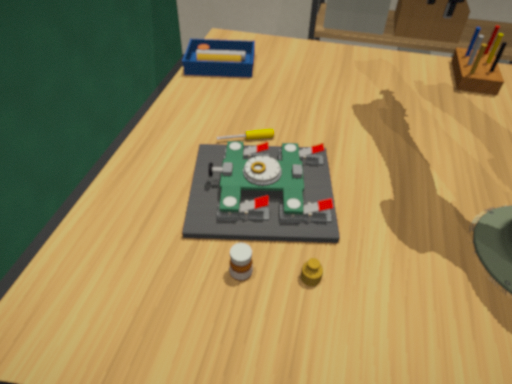

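The top view shows spots at about FL (246,164), FR (338,147), NL (259,232) and NR (353,213), with a red tab below each one. I'll enlarge it to read them more closely.

```bash
python3 - <<'E'
import cv2
a=cv2.imread("pics/top0.png")[125:290,215:395]; cv2.imwrite("pics/topc.png",cv2.resize(a,None,fx=3.6,fy=3.6,interpolation=cv2.INTER_CUBIC))
a=cv2.imread("pics/side0.png")[130:245,180:345]; cv2.imwrite("pics/sidec.png",cv2.resize(a,None,fx=4,fy=4,interpolation=cv2.INTER_CUBIC))
E
cat > h.py <<'E'
import numpy as np,cv2
from workcell import cams
C={n:cams.get_calibration(n) for n in("top","side")}
def ray(n,u,v,z):
    c=C[n];d=c["R"].T@np.array([(u-c["cx"])/c["fx"],(v-c["cy"])/c["fy"],1]);o=-c["R"].T@c["t"]
    return o+d*(z-o[2])/d[2]
def spots(n):
    im=cv2.imread(f"pics/{n}0.png").astype(int)
    m=((im.min(2)>185)).astype(np.uint8)
    k,l,s,ce=cv2.connectedComponentsWithStats(m)
    return [(ce[i].round(1),s[i][4]) for i in range(1,k) if 30<s[i][4]<3000]
E
python3 - <<'E'
from h import *
for n in C: print(n,spots(n))
E
```

```text
top [(array([337.5, 146.4]), np.int32(120)), (array([245.2, 164. ]), np.int32(129)), (array([301.8, 188.8]), np.int32(862)), (array([295.2, 182.5]), np.int32(58)), (array([179.6, 191.4]), np.int32(324)), (array([353. , 213.1]), np.int32(135)), (array([258.7, 231.8]), np.int32(139))]
side [(array([268.6, 167.1]), np.int32(213)), (array([229.5, 201. ]), np.int32(58)), (array([293.3, 203. ]), np.int32(59)), (array([240.5, 251.5]), np.int32(238))]
```

View pics/topc.png

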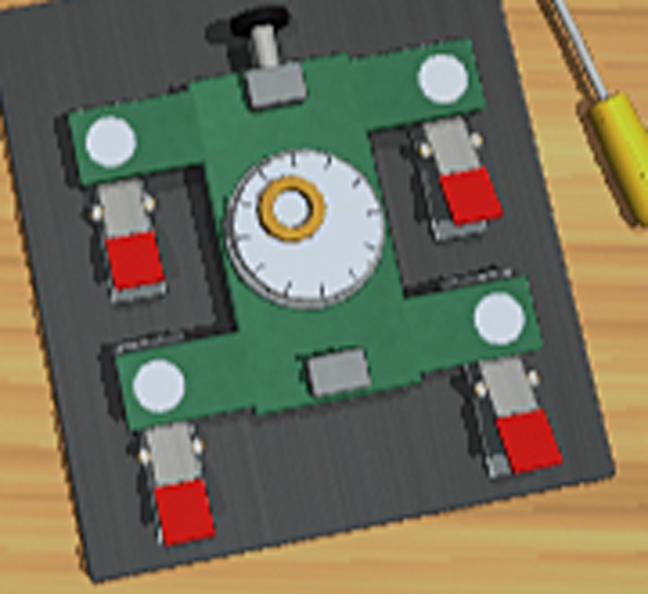

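View pics/sidec.png

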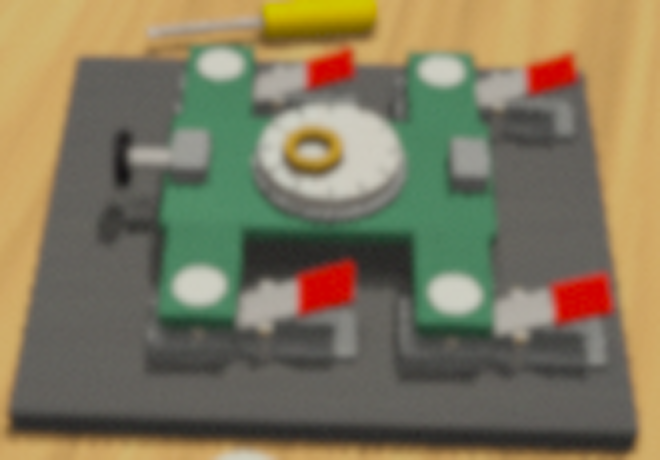

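```bash
python3 - <<'E'
from h import *
P={"FL":(65,90),"FR":(65,-90),"NL":(-65,90),"NR":(-65,-90)}
top={"FL":(245.4,164.1),"FR":(337.6,146.6),"NL":(258.8,232),"NR":(353.2,213.2)}
side={"FL":(229.5,201.3),"FR":(235,146.3),"NL":(293.4,203.2),"NR":(290.4,147.6)}
tab={"FL":(252.2,197.8),"FR":(345.8,179.4),"NL":(266.4,267.2),"NR":(361.7,247.8)}
K=list(P)
def fit(W):
    L=np.array([P[k] for k in K])/1e3; W=np.array(W)[:,:2]
    lc=L-L.mean(0);wc=W-W.mean(0)
    th=np.arctan2((lc[:,0]*wc[:,1]-lc[:,1]*wc[:,0]).sum(),(lc*wc).sum())
    R=np.array([[np.cos(th),-np.sin(th)],[np.sin(th),np.cos(th)]]);c=W.mean(0)
    print("centre",c.round(4),"th",th.round(4),"res mm",((W-c-lc@R.T)*1e3).round(1).tolist())
    return c,R,th
fits=[fit([ray(n,*d[k],.058) for k in K]) for n,d in (("top",top),("side",side))]
c=(fits[0][0]+fits[1][0])/2; th=fits[0][2]*.5+fits[1][2]*.5
R=np.array([[np.cos(th),-np.sin(th)],[np.sin(th),np.cos(th)]])
print(c,th)
for k in K:
    s=c+R@np.array(P[k])/1e3; t=c+R@(np.array(P[k])-[63,0])/1e3
    print(k,s.round(4),np.linalg.norm(s).round(3),"tab",t.round(4),"seen",ray("top",*tab[k],.0595)[:2].round(4))
print("jar",ray("top",179.6,191.4,.065),"wt",ray("top",190,261,.045),"blank",ray("top",295.2,183,.084))
E
```

```text
centre [ 0.5903 -0.0349] th 0.2188 res mm [[0.2, 0.0], [0.1, -0.1], [-0.2, 0.0], [-0.1, -0.0]]
centre [ 0.5889 -0.0318] th 0.2189 res mm [[0.4, -0.7], [-0.7, 1.5], [0.6, -1.0], [-0.3, 0.2]]
[ 0.58961923 -0.03333971] 0.2188265161714077
FL [0.6335 0.0686] 0.637 tab [0.572  0.0549] seen [0.5702 0.0527]
FR [ 0.6726 -0.1071] 0.681 tab [ 0.6111 -0.1208] seen [ 0.6098 -0.1234]
NL [0.5066 0.0404] 0.508 tab [0.4451 0.0267] seen [0.4438 0.0237]
NR [ 0.5457 -0.1353] 0.562 tab [ 0.4842 -0.149 ] seen [ 0.4829 -0.1513]
jar [0.57804948 0.18758363 0.065     ] wt [0.4508133  0.16515536 0.045     ] blank [ 0.59651726 -0.02453652  0.084     ]
```

Request:
{"name": "arm_command", "arguments": {"deltas": [[-1,0.3,-0.2,0,0,0,0.08],[-1,0.65,-0.4,0,0,0,0.16],[-1,1,-0.65,0,0,0,0.2356],[-1,1,-0.65,0,0,0,0.2356],[-1,1,-0.65,0,0,0,0.2356]]}}

```text
clock: 0.72
position: [0.3451, -0.4262, 0.2483]
tool_rot: [3.142, 0.0, 0.219]
force: [-0.7, -0.6, 0.7]
grip_width: -0.0
```

```bash
cat >> h.py <<'E'
from workcell import telemetry
TH=.2188;CEN=np.array([.5896,-.0334])
P={"FL":(65,90),"FR":(65,-90),"NL":(-65,90),"NR":(-65,-90)}
def st(k=None):
    s=telemetry.observe();p=s["position"]
    j=np.array([[np.cos(TH),np.sin(TH)],[-np.sin(TH),np.cos(TH)]])@(p[:2]-CEN)*1e3
    print("t",round(s["clock"],2),"pos",p.round(4),"rot",s["tool_rot"].round(4),"job mm",j.round(1),"tipz",round((p[2]-.017)*1e3,2),"F",s["force"].round(2),"w",round(s["grip_width"],4))
    if k:
        d=np.array(P[k])-j
        a=s["tool_rot"][2]-TH;dx=np.cos(a)*d[0]+np.sin(a)*d[1];dy=-np.sin(a)*d[0]+np.cos(a)*d[1]
        print("to",k,"tool mm",dx.round(1),(-dy).round(1),"norm",(dx/150).round(3),(-dy/150).round(3))
E
python3 -c "
from h import *
st('NR')"
```

```text
t 0.72 pos [ 0.3451 -0.4262  0.2483] rot [3.1415e+00 3.0000e-04 2.1950e-01] job mm [-323.9 -330.4] tipz 231.26 F [-0.71 -0.57  0.69] w -0.0
to NR tool mm 259.1 -240.2 norm 1.727 -1.601
```

Request:
{"name": "arm_command", "arguments": {"deltas": [[-1,0.3,-0.3,0,0,0,0],[-1,0.6,-0.6,0,0,0,0],[-1,0.87,-0.8,0,0,0,0],[-1,0.87,-0.8,0,0,0,0]]}}

```text
clock: 1.23
position: [0.4484, -0.2787, 0.2481]
tool_rot: [-3.141, -0.001, 0.223]
force: [-0.8, -1.1, 0.6]
grip_width: 0.0002
```

Request:
{"name": "arm_command", "arguments": {"deltas": [[-1,0.3,-0.27,0.1,0,0,0],[-1,0.6,-0.55,0.35,0,0,0],[-1,0.857,-0.801,0.65,0,0,0],[-1,0.857,-0.801,0.9,0,0,0],[-1,0.857,-0.801,0.95,0,0,0],[-1,0.857,-0.801,0.95,0,0,0]]}}

```text
clock: 1.98
position: [0.5455, -0.1377, 0.1064]
tool_rot: [3.141, 0.001, 0.216]
force: [-0.1, -1.5, 1.0]
grip_width: -0.0
```

```bash
python3 -c "
from h import *
st('NR')
for n in C: cv2.imwrite(f'pics/{n}1.png',cams.grab_frame(n))
cv2.imwrite('pics/w1.png',cams.grab_frame('wrist'))
a=np.hstack([cv2.resize(cv2.imread(f'pics/{n}1.png')[110:300,180:400],(440,380),interpolation=2)[:, :400] for n in C]);cv2.imwrite('pics/c1.png',a)"
```

```text
t 1.98 pos [ 0.5455 -0.1377  0.1064] rot [3.141e+00 7.000e-04 2.163e-01] job mm [-65.7 -92.2] tipz 89.4 F [-0.09 -1.54  1.02] w -0.0
to NR tool mm 0.7 -2.2 norm 0.005 -0.015
```

View pics/c1.png

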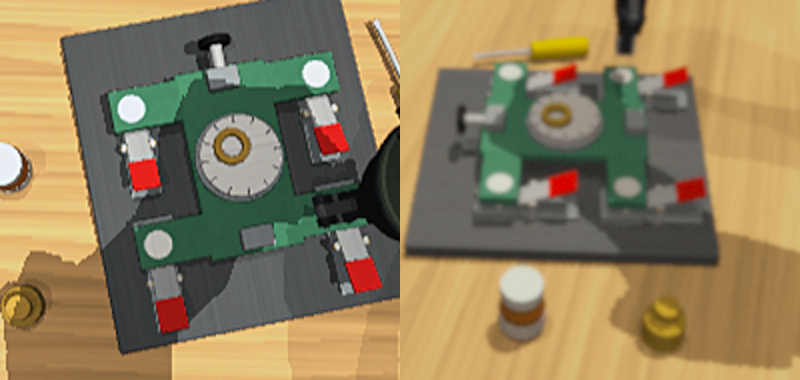

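View pics/w1.png

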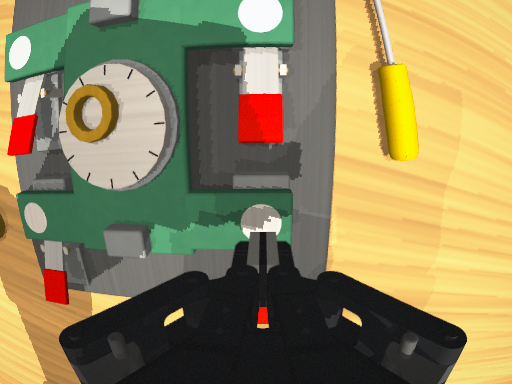

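The wrist view shows the shut fingertips over the NR spot (261,220). I'll lower them slowly onto it.

Request:
{"name": "arm_command", "arguments": {"deltas": [[-1,0,-0.01,0.08,0,0,0],[-1,0,-0.01,0.16,0,0,0],[-1,0,-0.01,0.18,0,0,0],[-1,0,-0.01,0.19,0,0,0],[-1,0,-0.01,0.2,0,0,0],[-1,0,-0.01,0.2,0,0,0]]}}

```text
clock: 2.88
position: [0.5457, -0.134, 0.0759]
tool_rot: [3.142, -0.0, 0.219]
force: [0.0, 0.2, -0.3]
grip_width: -0.0001
```

```bash
python3 -c "
from h import *
st('NR')"
```

```text
t 2.88 pos [ 0.5457 -0.134   0.0759] rot [ 3.1416e+00 -1.0000e-04  2.1870e-01] job mm [-64.7 -88.7] tipz 58.86 F [ 0.04  0.18 -0.35] w -0.0001
to NR tool mm -0.3 1.3 norm -0.002 0.009
```

Now at tip z 58.9 mm, with no contact yet. I'll press in 1 mm steps.

Request:
{"name": "arm_command", "arguments": {"deltas": [[-1,0,0.005,0.006,0,0,0],[-1,0,0.005,0.012,0,0,0],[-1,0,0.005,0.018,0,0,0],[-1,0,0.005,0.018,0,0,0]]}}

```text
clock: 3.38
position: [0.5458, -0.135, 0.0731]
tool_rot: [3.141, -0.0, 0.219]
force: [-0.5, -1.1, 3.0]
grip_width: -0.0001
```

```bash
python3 -c "
from h import *
st()"
```

```text
t 3.38 pos [ 0.5458 -0.135   0.0731] rot [ 3.1414 -0.      0.2186] job mm [-64.8 -89.6] tipz 56.13 F [-0.53 -1.09  2.95] w -0.0001
```

Request:
{"name": "arm_command", "arguments": {"deltas": [[-1,0,0,0.007,0,0,0],[-1,0,0,0.014,0,0,0],[-1,0,0,0.014,0,0,0]]}}

```text
clock: 3.75
position: [0.5457, -0.1349, 0.0709]
tool_rot: [3.142, 0.0, 0.219]
force: [-1.7, -2.5, 3.7]
grip_width: 0.0002
```

```bash
python3 -c "
from h import *
st()"
```

```text
t 3.75 pos [ 0.5457 -0.1349  0.0709] rot [3.1415e+00 1.0000e-04 2.1860e-01] job mm [-64.9 -89.6] tipz 53.93 F [-1.71 -2.53  3.72] w 0.0002
```

Request:
{"name": "arm_command", "arguments": {"deltas": [[-1,0,0,0.007,0,0,0],[-1,0,0,0.014,0,0,0],[-1,0,0,0.014,0,0,0]]}}

```text
clock: 4.12
position: [0.5458, -0.135, 0.07]
tool_rot: [3.141, -0.0, 0.218]
force: [-9.3, -0.8, 29.4]
grip_width: -0.0
```

```bash
python3 -c "
from h import *
st()
for n in C: cv2.imwrite(f'pics/{n}2.png',cams.grab_frame(n))
cv2.imwrite('pics/w2.png',cams.grab_frame('wrist'))"
```

```text
t 4.12 pos [ 0.5458 -0.135   0.07  ] rot [ 3.1411e+00 -3.0000e-04  2.1850e-01] job mm [-64.8 -89.7] tipz 53.03 F [-9.33 -0.78 29.44] w -0.0
```

View pics/w2.png

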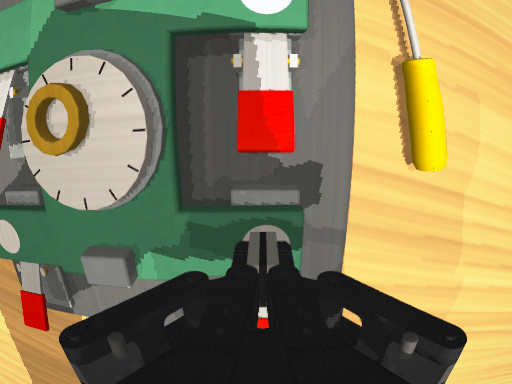

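NR made contact at about 58 mm, sank at 3–4 N and went hard at 53.0 mm, so it is the corner that gives. I'll lift and move over its tab.

Request:
{"name": "arm_command", "arguments": {"deltas": [[-1,0,0,-0.03,0,0,0],[-1,0,0,-0.15,0,0,0],[-1,0,0,-0.3,0,0,0],[-1,-0.15,0,-0.3,0,0,0],[-1,-0.3,0,-0.3,0,0,0],[-1,-0.433,0,-0.3,0,0,0],[-1,-0.433,0,-0.25,0,0,0],[-1,-0.433,0,-0.25,0,0,0]]}}

```text
clock: 5.28
position: [0.4829, -0.1485, 0.1063]
tool_rot: [-3.141, -0.0, 0.219]
force: [0.6, 0.5, 0.1]
grip_width: 0.0001
```

```bash
python3 -c "
from h import *
st()
cv2.imwrite('pics/w3.png',cams.grab_frame('wrist'))"
```

```text
t 5.28 pos [ 0.4829 -0.1485  0.1063] rot [-3.1413e+00 -2.0000e-04  2.1910e-01] job mm [-129.1  -89.2] tipz 89.34 F [0.63 0.51 0.09] w 0.0001
```

View pics/w3.png

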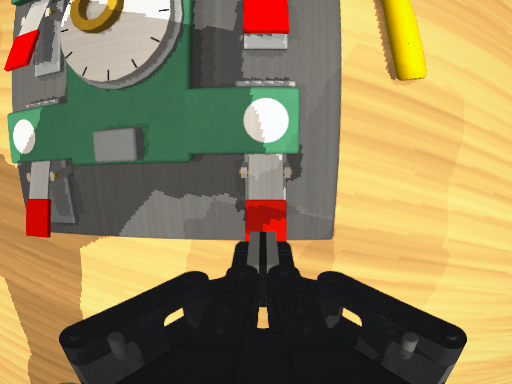

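Request:
{"name": "arm_command", "arguments": {"deltas": [[-1,0,0,0.08,0,0,0],[-1,0,0,0.16,0,0,0],[-1,0,0,0.19,0,0,0],[-1,0,0,0.21,0,0,0],[-1,0,0,0.23,0,0,0],[-1,0,0,0.25,0,0,0],[-1,0,0,0.265,0,0,0],[-1,0,0,0.265,0,0,0]]}}

```text
clock: 6.32
position: [0.4824, -0.1489, 0.0665]
tool_rot: [-3.142, -0.0, 0.219]
force: [-0.3, 0.5, -0.7]
grip_width: 0.0001
```

```bash
python3 -c "
from h import *
st()"
```

```text
t 6.33 pos [ 0.4824 -0.1489  0.0665] rot [-3.1416e+00 -1.0000e-04  2.1870e-01] job mm [-129.7  -89.5] tipz 49.51 F [-0.25  0.5  -0.67] w 0.0001
```

Request:
{"name": "arm_command", "arguments": {"deltas": [[-1,0,0,0.008,0,0,0],[-1,0,0,0.016,0,0,0],[-1,0,0,0.02,0,0,0],[-1,0,0,0.02,0,0,0]]}}

```text
clock: 6.82
position: [0.4823, -0.1489, 0.0639]
tool_rot: [3.141, -0.0, 0.219]
force: [-2.8, 0.8, 12.7]
grip_width: 0.0
```

```bash
python3 -c "
from h import *
st()"
```

```text
t 6.83 pos [ 0.4823 -0.1489  0.0639] rot [ 3.1415 -0.      0.2186] job mm [-129.8  -89.5] tipz 46.94 F [-2.76  0.82 12.71] w 0.0
```

Request:
{"name": "arm_command", "arguments": {"deltas": [[-1,0,0,0.007,0,0,0],[-1,0,0,0.007,0,0,0]]}}

```text
clock: 7.08
position: [0.4824, -0.149, 0.0635]
tool_rot: [3.141, -0.0, 0.219]
force: [-9.1, 1.1, 28.1]
grip_width: -0.0
```

```bash
python3 -c "
from h import *
st()"
```

```text
t 7.08 pos [ 0.4824 -0.149   0.0635] rot [ 3.1412e+00 -2.0000e-04  2.1850e-01] job mm [-129.7  -89.6] tipz 46.48 F [-9.13  1.08 28.1 ] w -0.0
```

Request:
{"name": "arm_command", "arguments": {"deltas": [[-1,0,0,-0.03,0,0,0],[-1,0,0,-0.2,0,0,0],[-1,0,0,-0.5,0,0,0],[-1,-0.2,0.3,-0.8,0,0,0],[-1,-0.4,0.6,-0.9,0,0,0],[-1,-0.4,0.9,-0.9,0,0,0],[-1,-0.4,1,-0.9,0,0,0],[-1,-0.4,1,-0.9,0,0,0]]}}

```text
clock: 8.07
position: [0.4563, -0.3084, 0.1971]
tool_rot: [-3.141, 0.0, 0.218]
force: [0.8, 1.0, -0.2]
grip_width: 0.0002
```

```bash
python3 -c "
from h import *
st()
for n in C: cv2.imwrite(f'pics/{n}4.png',cams.grab_frame(n))
a=cv2.resize(cv2.imread('pics/top4.png')[125:290,215:395],None,fx=2.2,fy=2.2,interpolation=2)
b=cv2.resize(cv2.imread('pics/side4.png')[130:245,180:345],None,fx=2.4,fy=2.4,interpolation=2)
o=np.zeros((365,800,3),np.uint8);o[:a.shape[0],:a.shape[1]]=a;o[:b.shape[0],400:400+b.shape[1]]=b;cv2.imwrite('pics/c4.png',o)"
```

```text
t 8.07 pos [ 0.4563 -0.3084  0.1971] rot [-3.141e+00  3.000e-04  2.179e-01] job mm [-189.8 -239.5] tipz 180.1 F [ 0.77  0.98 -0.17] w 0.0002
```

View pics/c4.png

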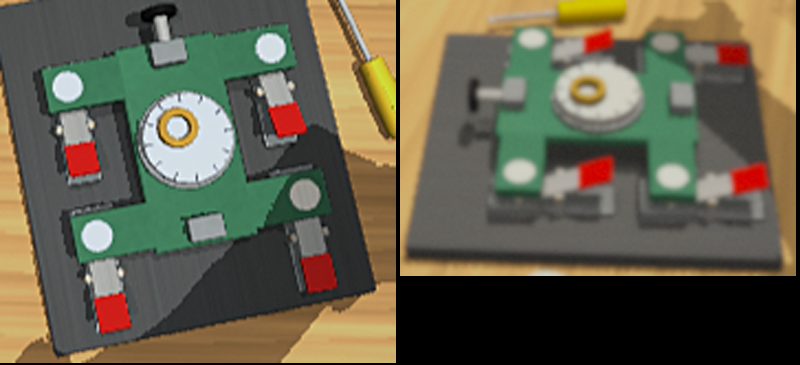

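NR's tab lies level at (735,55) in the side panel, and the other three still slope up. I'll check that nothing else moved, then hand in.

```bash
python3 - <<'E'
from h import *
a=cv2.imread('pics/top0.png');b=cv2.imread('pics/top4.png')
for n,(u,v) in dict(FL=(245,164),FR=(337,146),NL=(259,232),dial_ring=(296,183),jar=(180,191),wt=(190,261),driver=(385,155)).items():
    r=20
    A=a[v-r:v+r,u-r:u+r].astype(np.float32).mean(2);B=b[v-r:v+r,u-r:u+r].astype(np.float32).mean(2)
    print(n,np.round(cv2.phaseCorrelate(A,B,cv2.createHanningWindow((40,40),cv2.CV_32F)),2).tolist() if 0 else [np.round(x,2) for x in cv2.phaseCorrelate(A,B,cv2.createHanningWindow((40,40),cv2.CV_32F))])
from workcell import job
st(); print(job.job_done())
E
```

```text
FL [array([-0.01, -0.02]), np.float64(0.99)]
FR [array([-0.03, -0.1 ]), np.float64(0.98)]
NL [array([0.04, 0.07]), np.float64(0.99)]
dial_ring [array([-0.07,  0.04]), np.float64(0.97)]
jar [array([0.04, 0.02]), np.float64(1.0)]
wt [array([ 0.  , -0.01]), np.float64(0.99)]
driver [array([-0.03,  0.04]), np.float64(0.99)]
t 8.18 pos [ 0.4565 -0.3069  0.1972] rot [-3.1405e+00  4.0000e-04  2.2010e-01] job mm [-189.3 -238.1] tipz 180.22 F [-0.66 -0.3   1.56] w -0.0002
the job is handed in; nothing more can be done
None
```

The near right corner is the one that gives. I pushed its red tab flat, moved clear and handed the job in at about 8.2 s.

- **Finding the corner:** I pressed the near right ear first, with the gripper shut. It made contact at about 58 mm, sank under 3–4 N and went hard at 53.0 mm, a 5 mm drop. Because that was decisive, I did not press the other three corners.
- **Flattening the tab:** the tab stopped hard with the fingertips at 46.9 mm under 12.7 N, against the 47 mm given for flat. One more small push took it to 46.5 mm at 28 N.
- **Last checks:** the cameras show the near right tab level and the other three still up. Comparing top pictures from before and after, the fixture's other three ears, brass ring, jar, weight and screwdriver had moved 0.1 pixel or less. I did not compare the near right ear this way, because it was in the arm's shadow.
- **Forces:** the highest vertical fingertip force I read was about 29 N, at the end of the corner press. That is above the 10 N suggested, and I only read forces at the end of each move. No check failed or disagreed.

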